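# Fit a letter plate to a mailbox door

### The job

Two metal plates lie in the lanes of the low black rack. Push the one with the slot cut through it along its lane until its end sticks well out over the open end of the rack, then take it by that overhanging end, lift it off and lay it flat over the slot in the wooden mailbox door, slot over slot, without dropping it. Leave the plain plate where it lies.

Things in the scene. Friction and masses are not known exactly. Their poses are not given: they have to be found in the camera images.
- letter_plate_mid (a point): letter plate to fit: aluminium, 50 (x) by 180 (y) by 5 mm thick (z), about 0.1 kg, one slot 16 x 120 mm cut through its middle along y; same either way round. This point is its centre, half-way up. It starts flat in one of the rack's two lanes (either one), y along the lane, at least 20 mm inside the open end, at least 50 mm of free lane behind it.
- blank_plate_mid (a point): plain plate that stays in the other lane: same metal, outline 50 x 180 x 5 mm, axes and centre point, but no slot.
- rack_edge (a point): middle of the open end of the fixed black two-lane rack with wooden ribs, at the height of the lane floors, 70 mm above the table; z up, +y along the lanes out of the open end. Rack 170 (x) by 340 mm (y). Lane centres at x = -40.5 and +40.5 mm; lanes 61 mm wide between 6 mm high ribs, a 10 mm thick such rib closes the other end. Beyond the open end is free space down to the table.
- door_slot (a point): centre of the mail slot in the fixed brown wooden door, on its upper face, 18 mm above the table. The door lies flat, 320 (x) by 260 mm (y); the slot is 20 (x) by 130 mm (y), 80 mm from the door's middle towards the robot side (-x). Other marks (thin dark lines, brass label, hinges) are flush. The plate's y axis goes along this y axis.
There are look-alikes about, which are no part of the job. Leave any orange or purple look-alike of the part that bears letter_plate_mid alone.

How it is judged:
On the way, in this order (a step that is already met when the one before it is completed fails the run):
1. the letter plate lies flat on the rack with its end at least 30 mm out past the open end (y of letter_plate_mid in the frame of rack_edge above -0.06 m and z of letter_plate_mid in the frame of rack_edge between -0.002 and 0.007 m and angle between letter_plate_mid's own z axis and vertical below 0.06 rad), for 0.2 s.
2. the letter plate is lifted off the rack in the gripper (z of letter_plate_mid in the frame of rack_edge above 0.015 m and contact force between the fingers and letter_plate above 0.5 N), for 0.1 s.
At the end, for the whole second after the job is handed in: The slotted letter plate lies flat and still on the mailbox door, its centre within 15 mm of the centre of the door's slot and its long axis within 10 degrees of the slot's; the plain plate is within 20 mm of where it was (horizontal distance between letter_plate_mid and door_slot below 0.015 m and angle between the y axis of letter_plate_mid and the y axis of door_slot, either way round below 0.175 rad and z of letter_plate_mid in the frame of door_slot below 0.006 m and angle between letter_plate_mid's own z axis and vertical below 0.06 rad and linear speed of letter_plate below 0.02 m/s); the robot touches nothing.
It fails at once if the plain plate is moved more than 20 mm (distance of blank_plate_mid from where it was at the start of the episode above 0.02 m).
It fails at once if the letter plate is dropped (falls free faster than 0.9 m/s, from about 40 mm) (linear speed of letter_plate above 0.9 m/s and contact force between the fingers and letter_plate below 0.1 N).
It also fails if it takes over 51 s, if anything falls off the work surface, if the arm or the gripper's body presses on something with over 40 N, if the wrist force passes 120 N, or if a joint passes its speed limit or range.

### The arm

A 6-joint arm with a two-finger parallel gripper is mounted at the origin on the work surface. World frame = base frame: x ahead of the robot, y to its left, z up, the work surface at z = 0. Lengths are in m, angles in rad, forces in N, time in s.
With the tool pointing down it reaches from about 0.375 to 0.975 m from the base axis. Payload 3.8 kg.
Tool frame: the origin (TCP) lies midway between the tips of the shut fingers; the grasp point (between the pads) lies 19 mm behind it; z points along the fingers, y is the line along which they close (so a half turn about z gives the same grasp; the last joint's range is limited). The gripper opens to 88 mm and grips with 3 to 60 N. Pads are 18 mm wide; open, the fingers measure 123 mm over their backs; the gripper's body (75 mm by 187 mm) begins 45 mm behind the grasp point.
Start: joints at [-0.037, 0.264, 1.604, -0, 1.274, -0.037], TCP at [0.675, -0, 0.239] pointing down, gripper open.
Joint ranges: [-2.63, 2.63], [-0.94, 2.18], [0.31, 2.57], [-1.31, 4.45], [0, 2.66], [-2.55, 2.55]. Speed limits (rad/s): [2.57, 2.57, 3.14, 3.14, 3.14, 3.14].

### API

Orientations are given as a rotation vector (axis times angle).
In Python, from cell import manip, inverse_kinematics, cams, order gives the robot as it stands. Calls block until the motion is done:
- manip.move_pose(position, orientation): joint-space move of the TCP to a pose.
- manip.move_linear(position, rate=0.15, rot=None): straight line of the TCP; rot=None keeps the orientation; rate is the mean speed in m/s.
- manip.set_joints(angles): joint-space move.
- manip.set_gripper(opening, force=None): finger opening in m; force is the grip in N (None keeps the last); returns when the fingers have stopped.
- manip.dwell(seconds).
- inverse_kinematics(position, orientation): joint angles nearest the present ones, or None.
- manip.state(): the state.
- cams.capture(name): name is "scene" or "side" or "wrist"; returns a dict with "image" (384x512x3 uint8, blue, green, red), "z_map" (384x512 float32, m along the optical axis (not along the pixel's ray), 0 where there is no reading), "intrinsics" (3x3 intrinsics, pixels), "position" and "orientation" of the camera in the world; the wrist camera has in their place "T_tool_cam" (4x4, takes a point from camera to tool coordinates, whose origin is the TCP and whose axes are the flange's). Camera axes: x right, y down, z forward; pixel columns grow to the right and rows downward; lengths in m; the calibration is good to about 2 mm. A picture is of the moment at which its call begins: read the wrist's pose just before it.
A pose or a line that the arm cannot do raises manip.IKError and nothing moves.
- order.close_job(): hands the job in; it is judged then, once.
The state is a dict: "clock": time; "joint_pos": joint angles; "joint_velocities": joint speeds; "tau": joint torques, N m; "tool_pos": TCP position; "tcp_rot": TCP orientation; "contact_force": force on the tool from outside, world axes, zero at the start; "moment": the same for the moment, N m; "gripper_width": finger opening in m; "grasp_force": force on a finger pad.
Only numpy, scipy, OpenCV 4.12 (cv2) and the standard library are available. Lean on these libraries where they do the work, as an engineer would, in place of code of your own. Each camera call takes 0.05 s, during which the arm holds its last target. There are 200 camera calls.

## Working session

There is one attempt and no reset: what is moved stays moved. The work goes in short steps, each a Python script; the robot and the scene stay as the last script left them, time stands still between calls to the robot, and variables do not carry over. Pictures are saved under pics/ and viewed, at most 10 in all, crops included, and the job is handed in when it is done.

```bash
mkdir -p pics; ls
python3 - <<'E'
from cell import manip, cams
import cv2, pickle, numpy as np
for n in ("scene","side"):
    c=cams.capture(n); pickle.dump(c,open(f"{n}0.pkl","wb")); cv2.imwrite(f"pics/{n}0.png",c["image"])
    print(n,c["position"],c["orientation"],c["intrinsics"])
print(manip.state())
E
```

```text
pics
scene [ 0.82877688 -0.67413334  0.65577189] [-2.2085639  -0.57017403  0.26606153] [[353.61770563   0.         256.69752318]
 [  0.         353.61770563 190.15723832]
 [  0.           0.           1.        ]]
side [ 0.40237478 -0.88406905  0.79832628] [-2.28132663  0.0834056  -0.04223931] [[362.51871594   0.         254.12079749]
 [  0.         362.51871594 194.68250566]
 [  0.           0.           1.        ]]
{'clock': 0.1, 'joint_pos': array([-3.68840060e-02,  2.64641230e-01,  1.60522915e+00,  6.01848162e-05,
        1.27367744e+00, -3.69188357e-02]), 'joint_velocities': array([ 0.0012423 , -0.0016292 , -0.00155067, -0.00064823,  0.00019488,
        0.00040134]), 'tau': array([ 2.09863060e-04, -5.03614998e+01, -3.58072400e+01,  7.29403482e-02,
        2.32994242e-02, -8.27531630e-05]), 'tool_pos': array([6.74369272e-01, 5.18163778e-05, 2.37541622e-01]), 'tcp_rot': array([-2.22038129e+00, -2.22041938e+00,  2.02288941e-03]), 'contact_force': array([0.24538355, 0.40706901, 0.23990814]), 'moment': array([-0.05170934, -0.04425659,  0.04830618]), 'grasp_force': 0.0, 'gripper_width': 0.08800622939407599}
```

View pics/scene0.png

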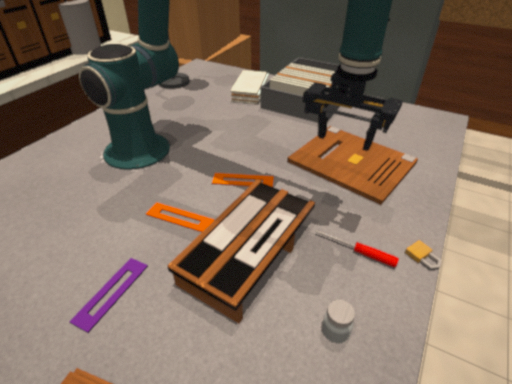

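View pics/side0.png

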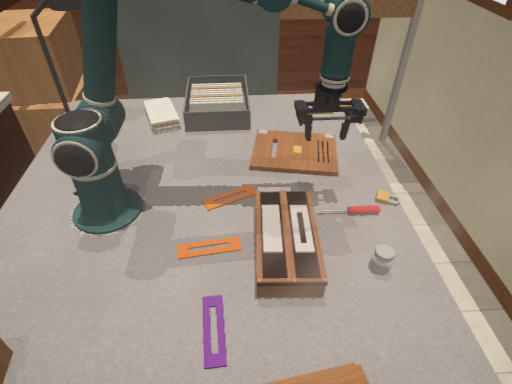

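The scene view shows plates in the rack: a plain one at about (235,220) and a slotted one at (268,237). The orange frames at (180,217) and (243,180) and the purple one at (110,293) are decoys. The grey-white plate in the right-hand lane is the only metal one in the rack with a slot, at side (302,228). The door slot is at scene (330,148), side (275,148). The rack's near end has a rib and its far end looks open.

```bash
cat > h.py <<'E'
import numpy as np, cv2
from scipy.spatial.transform import Rotation as R
def campose(c, st=None):
    if "T_tool_cam" in c:
        T=np.eye(4); T[:3,:3]=R.from_rotvec(st["tcp_rot"]).as_matrix(); T[:3,3]=st["tool_pos"]
        T=T@c["T_tool_cam"]; return T[:3,:3],T[:3,3]
    return R.from_rotvec(c["orientation"]).as_matrix(), np.array(c["position"])
def plane(c,uv,z,st=None):
    """cast pixels onto world plane at height z"""
    Rm,p=campose(c,st); uv=np.asarray(uv,float).reshape(-1,2)
    d=np.c_[uv,np.ones(len(uv))]@np.linalg.inv(c["intrinsics"]).T@Rm.T
    return p+d*((z-p[2])/d[:,2])[:,None]
def cloud(c,st=None):
    Rm,p=campose(c,st); v,u=np.mgrid[:384,:512]; z=c["z_map"]
    P=np.stack([u*z,v*z,z],-1)@np.linalg.inv(c["intrinsics"]).T
    return P@Rm.T+p
def contour_rects(c,mask,z,st=None,amin=150):
    out=[]
    cs,h=cv2.findContours(mask,cv2.RETR_CCOMP,cv2.CHAIN_APPROX_NONE)
    for k,q in enumerate(cs):
        if cv2.contourArea(q)<amin: continue
        P=plane(c,q,z,st)[:,:2]
        r=cv2.minAreaRect((P*1000).astype(np.float32))
        out.append((bool(h[0,k,3]>=0),q.reshape(-1,2).mean(0).round(),np.round(r[0],1),np.round(r[1],1),round(r[2],1)))
    return out
E
python3 - <<'E'
import pickle; from h import *
for n in("side","scene"):
    c=pickle.load(open(n+"0.pkl","rb")); hsv=cv2.cvtColor(c["image"],cv2.COLOR_BGR2HSV); P=cloud(c)
    hi=((P[...,2]>.06)&(P[...,2]<.09)&(c["z_map"]>0)).astype(np.uint8)
    m=((hsv[...,1]<50)&(hsv[...,2]>140)&(hi>0)).astype(np.uint8)
    print(n); [print("plate",r) for r in contour_rects(c,m,.075,amin=60)]
    [print("rack",r) for r in contour_rects(c,hi,.075,amin=1500)]
    d=((P[...,2]>.010)&(P[...,2]<.03)&(c["z_map"]>0)&(hsv[...,1]>90)).astype(np.uint8)
    [print("door",r) for r in contour_rects(c,d,.018,amin=100)]
c=pickle.load(open("scene0.pkl","rb"))
cv2.imwrite("pics/crop.png",cv2.resize(c["image"][120:320,160:430],None,fx=2.9,fy=2.9,interpolation=cv2.INTER_CUBIC))
E
```

```text
side
plate (False, array([385., 251.]), array([ 787.9, -294.4]), array([47.1, 50.3]), 85.9)
plate (False, array([301., 228.]), array([ 587. , -193.5]), array([180.3,  52.8]), 86.4)
plate (True, array([301., 228.]), array([ 586.7, -193.1]), array([119.1,  19.6]), 85.7)
plate (False, array([271., 229.]), array([ 503.5, -187.5]), array([180.3,  52.3]), 86.4)
plate (False, array([217., 109.]), array([350.3, 512.9]), array([ 26.9, 222.7]), 89.7)
rack (False, array([288., 239.]), array([ 545.3, -206.7]), array([350.7, 170.6]), 86.1)
door (False, array([  4., 364.]), array([-102.2, -494.3]), array([13.1, 74.8]), 4.6)
door (False, array([271., 292.]), array([ 487.8, -358.3]), array([16.2, 73.9]), 89.3)
door (False, array([363., 209.]), array([811.2, -77.6]), array([ 32.2, 102.2]), 85.9)
door (False, array([383., 196.]), array([894.4, -16.9]), array([56.9, 38.5]), 63.0)
door (False, array([296., 151.]), array([645.8, 270.8]), array([270.9, 317. ]), 78.9)
door (True, array([274., 148.]), array([568.7, 288. ]), array([134.3,  28. ]), 78.9)
door (False, array([27., 85.]), array([-607. ,  946.6])
[... 458 characters left out ...]
77. ]), 86.5)
door (False, array([209., 301.]), array([ 534.2, -362.4]), array([174.9,  22.4]), 1.1)
door (False, array([376., 254.]), array([810.8, -75.1]), array([ 33.6, 100.1]), 89.6)
door (False, array([418., 250.]), array([896.5, -14.7]), array([57.1, 41.3]), 63.1)
door (False, array([137., 155.]), array([ 28.6, -26. ]), array([194.5, 157.4]), 48.7)
door (False, array([353., 160.]), array([646.3, 271.9]), array([273.4, 323.2]), 79.0)
door (True, array([329., 150.]), array([569., 288.]), array([125.3,  20.6]), 78.8)
door (False, array([ 40., 103.]), array([-553.9,   62.2]), array([383.3,  51.3]), 89.9)
door (False, array([204.,  35.]), array([-565.5, 1201.9]), array([234.5, 568.7]), 6.4)
```

View pics/crop.png

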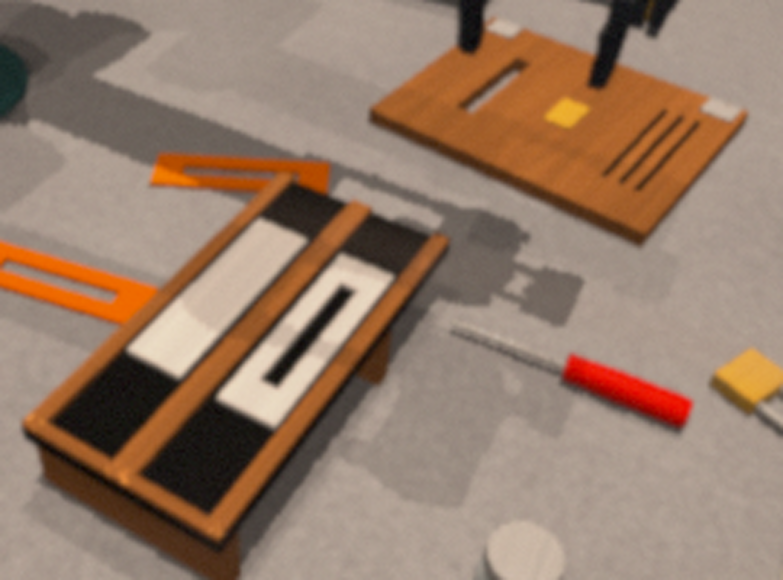

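The crop confirms it: the plate in the lane on the rack's +x side has the slot and the one at its left is plain. The open end is the far end (+y, no cross rib). I'll refine this with the wrist camera from above the rack.

```bash
cat >> h.py <<'E'
R0=R.from_rotvec(np.pi/np.sqrt(2)*np.array([-1,-1,0]))
def down(yaw): return (R.from_euler("z",yaw)*R0).as_rotvec()
E
python3 - <<'E'
from cell import manip,cams; from h import *; import pickle
yaw=np.radians(-3.8)
manip.move_pose([.55,-.17,.36],down(yaw)); manip.set_gripper(.012,20)
st=manip.state(); c=cams.capture("wrist"); pickle.dump((c,st),open("w1.pkl","wb")); cv2.imwrite("pics/w1.png",c["image"])
hsv=cv2.cvtColor(c["image"],cv2.COLOR_BGR2HSV); P=cloud(c,st)
hi=((P[...,2]>.06)&(P[...,2]<.09)&(c["z_map"]>0)).astype(np.uint8)
m=((hsv[...,1]<50)&(hsv[...,2]>140)&(hi>0)).astype(np.uint8)
[print("plate",r) for r in contour_rects(c,m,.075,st)]
[print("rack",r) for r in contour_rects(c,hi,.075,st,1500)]
print(st["clock"],st["tool_pos"],c["T_tool_cam"])
E
```

```text
plate (False, array([402., 222.]), array([ 789. , -285.5]), array([48.3, 48.3]), 47.7)
plate (False, array([277., 169.]), array([ 586.5, -189.8]), array([179.3,  52.4]), 86.2)
plate (True, array([277., 171.]), array([ 586.7, -190. ]), array([122.5,  18.6]), 87.3)
plate (False, array([223., 169.]), array([ 503.4, -184.2]), array([179.6,  51.4]), 85.8)
rack (False, array([251., 169.]), array([ 544.4, -201.3]), array([339.9, 170.7]), 86.3)
2.2417 [ 0.54999439 -0.17001318  0.36004756] [[ 5.98517676e-04 -9.57049574e-01 -2.89923704e-01  7.47155831e-02]
 [ 9.99999183e-01  2.45376114e-04  1.25439926e-03 -1.25788042e-03]
 [-1.12938193e-03 -2.89924218e-01  9.57048939e-01 -1.46673542e-01]
 [ 0.00000000e+00  0.00000000e+00  0.00000000e+00  1.00000000e+00]]
```

View pics/w1.png

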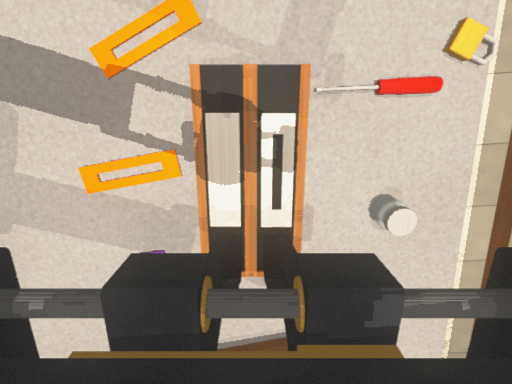

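```bash
cat >> h.py <<'E'
YR=np.radians(-3.75); E0=np.array([.5554,-.0317]); ex=np.array([np.cos(YR),np.sin(YR)]); ey=np.array([-ex[1],ex[0]])
def rk(x,y,z): return [*(E0+x*ex+y*ey),z]
def inrack(p): q=np.asarray(p)[:2]-E0; return np.array([q@ex,q@ey])
E
python3 - <<'E'
from cell import manip,cams; from h import *; import pickle
manip.move_pose(rk(.0405,-.285,.13),down(YR))
manip.move_linear(rk(.0405,-.285,.074),.1)
print(manip.state()["tool_pos"],manip.state()["contact_force"])
manip.move_linear(rk(.0405,-.285,.0722),.02)
s=manip.state(); print(s["tool_pos"],s["contact_force"])
manip.move_linear(rk(.0405,-.20,.0722),.06)
s=manip.state(); print(s["tool_pos"],s["contact_force"])
manip.move_linear(rk(.0405,-.132,.0722),.05)
s=manip.state(); print(s["tool_pos"],s["contact_force"])
manip.move_linear(rk(.0405,-.14,.0722),.05)
manip.move_linear(rk(.0405,-.14,.2),.2)
manip.set_gripper(.088)
manip.move_pose([.56,-.1,.36],down(YR))
st=manip.state(); c=cams.capture("wrist"); cv2.imwrite("pics/w2.png",c["image"])
hsv=cv2.cvtColor(c["image"],cv2.COLOR_BGR2HSV); P=cloud(c,st)
hi=((P[...,2]>.06)&(P[...,2]<.09)&(c["z_map"]>0)).astype(np.uint8)
m=((hsv[...,1]<50)&(hsv[...,2]>140)&(hi>0)).astype(np.uint8)
for r in contour_rects(c,m,.075,st): print("plate",r,inrack(r[2]/1000))
d=((P[...,2]>.008)&(P[...,2]<.03)&(c["z_map"]>0)&(hsv[...,1]>90)).astype(np.uint8)
[print("door",r) for r in contour_rects(c,d,.018,st)]
print(st["clock"])
E
```

```text
[ 0.577411   -0.31877703  0.07412392] [ 0.37522968 -1.27815351  0.06575824]
[ 0.5775472  -0.31901255  0.0728553 ] [ 0.4115257  -0.68087306  0.23266115]
[ 0.5827824  -0.23416338  0.0722551 ] [0.06031679 0.42713336 0.72076854]
[ 0.58709367 -0.16616221  0.07211376] [ 0.02686008  0.65464615 -0.27821996]
plate (False, array([396., 258.]), array([ 794.6, -280. ]), array([34.3, 48.9]), 42.1) [ 0.25492745 -0.23212394]
plate (False, array([222., 212.]), array([ 503.3, -183.7]), array([180.2,  51.7]), 86.2) [-0.04204717 -0.15508206]
plate (False, array([275., 133.]), array([595.1, -65.7]), array([179.4,  51.4]), 86.3) [ 0.04183871 -0.0313307 ]
plate (True, array([275., 136.]), array([595.4, -65.6]), array([121. ,  18.9]), 87.0) [ 0.04213152 -0.03121129]
door (False, array([400., 129.]), array([811.1, -70.9]), array([ 25.3, 106.9]), 88.6)
door (False, array([455.,  86.]), array([893.4,  -9.1]), array([52.1, 45.1]), 62.1)
10.4167
```

View pics/w2.png

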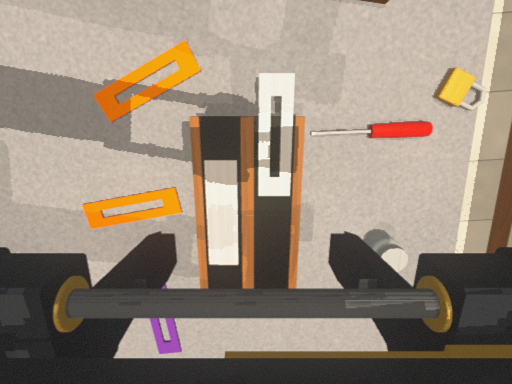

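The push landed well: the plate (centre pixel 275,133) overhangs by about 59 mm, and the plain plate hasn't moved. Next I'll measure the door slot from above, then grasp and lift.

Run:
```python
from cell import manip,cams; from h import *; import pickle
yd=np.radians(-11.1)
manip.move_pose([.59,.2,.36],down(yd))
st=manip.state(); c=cams.capture("wrist"); pickle.dump((c,st),open("w3.pkl","wb"))
hsv=cv2.cvtColor(c["image"],cv2.COLOR_BGR2HSV); P=cloud(c,st)
d=((P[...,2]>.008)&(P[...,2]<.03)&(c["z_map"]>0)&(hsv[...,1]>90)).astype(np.uint8)
[print("door",r) for r in contour_rects(c,d,.018,st)]
manip.move_pose(rk(.0418,.022,.14),down(YR))
manip.move_linear(rk(.0418,.022,.0675),.08)
s=manip.state(); print(s["tool_pos"],s["contact_force"])
manip.set_gripper(.03,50)
s=manip.state(); print(s["gripper_width"],s["grasp_force"],s["contact_force"],s["tool_pos"])
c=cams.capture("scene"); cv2.imwrite("pics/s4.png",cv2.resize(c["image"][90:290,190:430],None,fx=3,fy=3))
print(s["clock"])
```

```text
door (False, array([403., 265.]), array([834.6, -69.3]), array([30.4, 55.8]), 88.4)
door (False, array([432., 231.]), array([894.5,  -6. ]), array([51.3, 47.5]), 63.0)
door (False, array([287.,  84.]), array([647.1, 279.4]), array([258.2, 320.3]), 78.9)
door (True, array([229., 100.]), array([568.5, 293.4]), array([129.2,  22.6]), 79.0)
door (True, array([190.,  23.]), array([535.4, 415.8]), array([33.6, 39.1]), 78.9)
[ 0.59914591 -0.01255591  0.0680742 ] [-0.46300394  0.46430098 -0.39635791]
0.04864099746163387 49.9972540140152 [-0.38508689 -0.34076807  0.26642955] [ 0.59863871 -0.01248336  0.067603  ]
14.5833
```

View pics/s4.png

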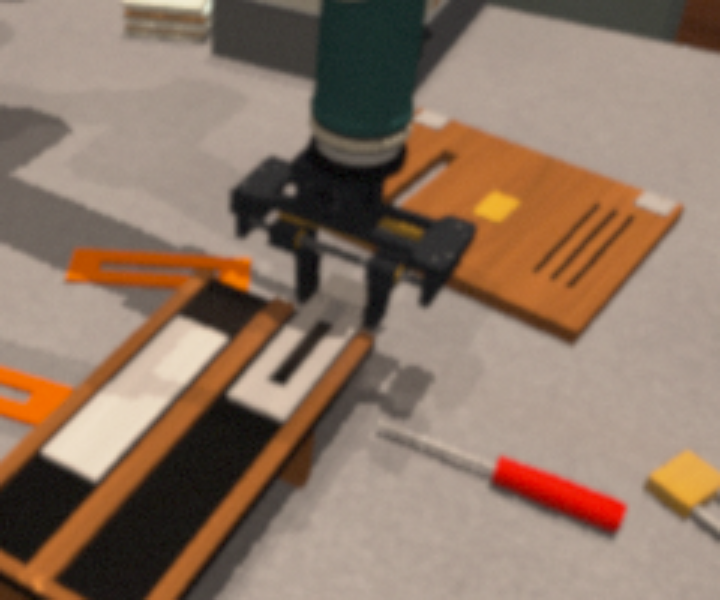

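The fingers have closed on the overhanging end (about 345,290 in the crop) with 50 N. Now lift and check tilt.

Run:
```python
from cell import manip,cams; from h import *
p=manip.state()["tool_pos"]
manip.move_linear([p[0],p[1],.10],.04); manip.dwell(.2)
s=manip.state(); print(s["gripper_width"],s["grasp_force"],s["contact_force"],s["moment"],s["tool_pos"])
manip.move_linear([p[0],p[1],.16],.1)
s=manip.state(); print(s["tool_pos"],s["clock"])
for n in("scene","side"):
    c=cams.capture(n); P=cloud(c)
    hsv=cv2.cvtColor(c["image"],cv2.COLOR_BGR2HSV)
    w=np.stack(((P[...,:2]-E0)@ex,(P[...,:2]-E0)@ey),-1)
    m=(P[...,2]>.12)&(P[...,2]<.2)&(hsv[...,1]<50)&(hsv[...,2]>110)&(c["z_map"]>0)&(abs(w[...,0]-.042)<.03)&(w[...,1]<.005)&(w[...,1]>-.15)
    Q=np.c_[w[m],P[m][:,2]]; 
    if len(Q)<20: print(len(Q)); continue
    A=np.c_[Q[:,:2],np.ones(len(Q))]; k,*_=np.linalg.lstsq(A,Q[:,2],rcond=None); print(n,len(Q),"slopes",k,Q.min(0),Q.max(0))
cv2.imwrite("pics/s5.png",cv2.resize(cams.capture("scene")["image"][90:290,190:430],None,fx=3,fy=3))
```

```text
0.04900221475174397 49.996023774147034 [ 0.7142718  -0.33938545 -0.99492826] [ 0.07470391  0.02965707 -0.02013284] [ 0.59838088 -0.01245853  0.09960818]
[ 0.59827497 -0.0124835   0.15967963] 16.55
scene 246 slopes [-0.01673761  0.01443623  0.16731296] [ 0.01564083 -0.1185439   0.1601696 ] [0.06727391 0.00399682 0.16862153]
side 401 slopes [0.00035922 0.01559725 0.16602918] [ 0.01748766 -0.12599119  0.15997081] [0.06742554 0.00479801 0.16880161]
```

View pics/s5.png

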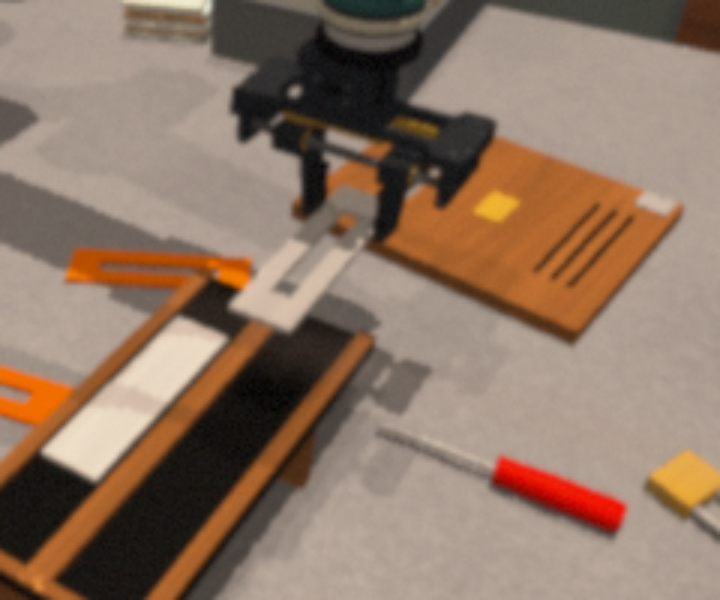

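The plate is held nearly level (about 0.015 rad) and clear of the rack. Carrying it to the door now.

Run:
```python
from cell import manip,cams; from h import *
yd=np.radians(-11.05); t=np.array([.5685,.293])+.0532*np.array([-np.sin(yd),np.cos(yd)])
manip.move_linear([*t,.15],.15,rot=down(yd))
manip.move_linear([*t,.035],.08)
manip.move_linear([*t,.020],.03); manip.dwell(.2)
s=manip.state(); print(s["tool_pos"],s["contact_force"],s["grasp_force"],s["clock"])
for n in("scene","side"):
    c=cams.capture(n); hsv=cv2.cvtColor(c["image"],cv2.COLOR_BGR2HSV); P=cloud(c)
    m=((P[...,2]>.01)&(P[...,2]<.045)&(hsv[...,1]<60)&(hsv[...,2]>110)&(np.linalg.norm(P[...,:2]-[.5685,.293],axis=-1)<.13)).astype(np.uint8)
    for r in contour_rects(c,m,.027,amin=40): print(n,r)
    k=m>0; print(np.percentile(P[k][:,2],[5,50,95]))
    cv2.imwrite(f"pics/{n}6.png",cv2.resize(c["image"][110:210,230:420],None,fx=4,fy=4))
```

```text
[0.57890775 0.34531344 0.0202569 ] [-0.37334141  0.42143848 -1.4117174 ] 49.99606490135193 21.675
scene (False, array([327., 150.]), array([564.7, 270.7]), array([140. ,  48.5]), 79.0)
[0.02464774 0.02695098 0.02968976]
side (False, array([274., 147.]), array([567.8, 287.3]), array([186. ,  50.8]), 79.7)
side (True, array([274., 146.]), array([569.3, 287.6]), array([120.7,  23.6]), 79.5)
[0.02055064 0.02647096 0.02991925]
```

View pics/scene6.png

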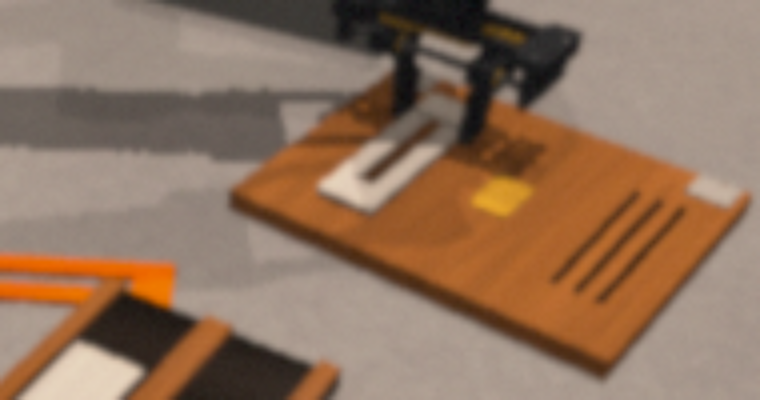

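The plate hovers over the slot. In the side view its slot is within 1 mm of where the door slot was measured. Lower, release, check.

Run:
```python
from cell import manip,cams; from h import *
p=manip.state()["tool_pos"]
manip.move_linear([p[0],p[1],.0187],.02); manip.dwell(.2)
s=manip.state(); print(s["tool_pos"],s["contact_force"],s["clock"])
manip.set_gripper(.075); manip.dwell(.2)
manip.move_linear([p[0],p[1],.12],.06)
manip.move_pose([.58,.2,.36],down(np.radians(-11)))
st=manip.state(); c=cams.capture("wrist"); cv2.imwrite("pics/w7.png",c["image"])
hsv=cv2.cvtColor(c["image"],cv2.COLOR_BGR2HSV); P=cloud(c,st)
m=((P[...,2]>.01)&(P[...,2]<.045)&(hsv[...,1]<60)&(hsv[...,2]>110)&(np.linalg.norm(P[...,:2]-[.5685,.293],axis=-1)<.13)).astype(np.uint8)
for r in contour_rects(c,m,.023,st,40): print(r)
print(np.percentile(P[m>0][:,2],[5,50,95]),st["clock"],st["contact_force"])
```

```text
[0.57885783 0.34530288 0.01869589] [-0.27253622 -0.00949878 -0.61359987] 22.225
(False, array([236.,  98.]), array([568.4, 293.1]), array([179.7,  49.9]), 79.5)
(True, array([236., 100.]), array([568.7, 293.5]), array([122.8,  19.8]), 79.2)
(False, array([200.,  26.]), array([535.5, 412. ]), array([22.6, 34.1]), 79.0)
[0.01962231 0.02347508 0.02501858] 25.9083 [ 0.30585563  0.56028101 -1.2136925 ]
```

View pics/w7.png

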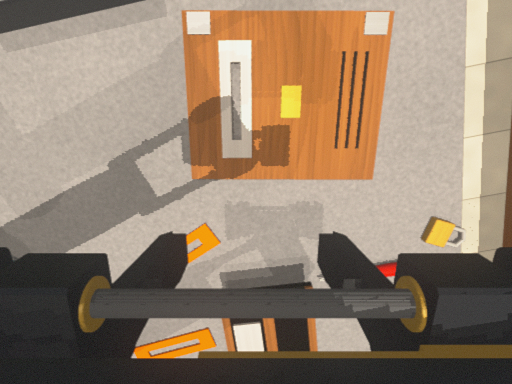

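The plate lies flat on the door (pixel 236,98). Its centre is within 1 mm of the measured slot centre, its angle within 0.5°, and you can see through slot to slot.

```bash
python3 -c "
from cell import order; print(order.close_job())"
```

```text
the job is handed in; nothing more can be done
None
```

The slotted plate lies flat on the mailbox door, slot over slot, measured within about 1 mm and 0.5° of the door's slot; the plain plate was not touched, and I handed the job in with about 26 s on the clock (no verdict was returned).

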